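# Gauge the bore of a press cylinder

### The arm

A 7-joint arm with a two-finger parallel gripper is mounted at the origin on the work surface. World frame = base frame: x ahead of the robot, y to its left, z up, the work surface at z = 0. Lengths are in m, angles in degrees, forces in N, time in s.
With the tool pointing down it reaches from about 0.35 to 0.9 m from the base axis. Payload 19.9 kg.
Tool frame: the origin (TCP) lies where the fingers leave the gripper's body, on its centre line; the fingertips stand tip_extent ahead of it and the grasp point (between the pads) lies 78 mm ahead of it (tip_extent is the distance from the TCP to the fingertips, in m); z points along the fingers, y is the line along which they close (so a half turn about z gives the same grasp; the last joint's range is limited). The gripper opens to 94 mm and grips with 3 to 60 N. Pads are 16 mm wide; open, the fingers measure 119 mm over their backs; the gripper's body (75 mm by 177 mm) begins 78 mm behind the grasp point.
Start: joints at [-79.383, 23.915, -0.59, 92.452, 0.269, 63.638, -3.037], TCP at [0.141, 0.609, 0.303] pointing down, gripper open.
Joint ranges: [-161.28, 161.28], [-22.2, 115.67], [-73.04, 71.86], [3.21, 147.25], [-68.34, 248.33], [10.77, 114.83], [-161.83, 161.83]. Speed limits (degrees/s): [108.29, 108.29, 136.94, 136.94, 172.46, 172.46, 172.46].

### API

Orientations are given as [roll, pitch, yaw] about the fixed x, y, z axes, in that order (R = Rz(yaw) Ry(pitch) Rx(roll)).
In Python, from plant import state, snapshot, close_job, tip_extent gives the robot as it stands.
- The arm moves only by the shell command python3 -m inch 'ROWS' [FORCE]. ROWS is JSON, one flat list of numbers, 7 for each row, row after row: the shift along the tool's x, y, z each as a share of 0.08 m, from -1 to 1, then the turn, a rotation vector about the tool's x, y, z each as a share of 45 degrees, from -1 to 1, then the opening, from -1 (shut) to 1 (fully open). A call has 1 to 12 rows; each row is the pose to reach, as a shift and turn from the pose commanded when the call began, along the tool's axes at that moment; what a row does not reach only later rows make up. A row lasts 1/12 s, in which the tool goes at most 41.7 mm and 7.16 degrees, less where a joint would pass 70% of its speed; a pose out of reach is approached as far as the arm can. A call with a number of a shift or a turn outside -1 to 1 is refused whole. A call with a gripper value outside its range is refused whole. The fingers move at their own pace and stop on an object; FORCE is the grip in N (left out, the last holds). Time passes only in rows, so rows that repeat a pose let the fingers close. It gives the time, the measured TCP pose, the force, the opening and the grip force at its end, in the units of the state.
- state(): the state, without advancing time (a new reading comes with each control period).
- snapshot(name): name is "scene" or "top"; returns a dict with "color" (400x640x3 uint8, blue, green, red), "fx", "fy", "cx", "cy" (pixels), "R" (3x3) and "t" (3): a world point X has camera coordinates R X + t. Camera axes: x right, y down, z forward; pixel columns grow to the right and rows downward; lengths in m; the calibration is good to about 2 mm. A picture is of the moment at which its call begins. There is no depth.
- close_job(): hands the job in; it is judged then, once.
The state is a dict: "clock": time; "q": joint angles; "qd": joint speeds; "joint_efforts": joint torques, N m; "ee_pos": TCP position; "tcp_rot": TCP orientation; "wrist_force": force on the tool from outside, world axes, zero at the start; "ft_torque": the same for the moment, N m; "gripper_width": opening from 0.0 (shut) to 1.0 (fully open); "grasp_force": force on a finger pad.
Only numpy, scipy, OpenCV 4.12 (cv2) and the standard library are available. Lean on these libraries where they do the work, as an engineer would, in place of code of your own. Each camera call takes 0.05 s, during which the arm holds its last target. There are 200 camera calls.

### The job

The piston has been left somewhere down inside the larger of the two open cylinder barrels, and the bore just above it has to be gauged. Take the middle-sized telescoping gauge from the rack and lower it upright down the middle of that bore, plungers still in, until its head rests on the piston; pressing it down lightly there, turn its knob anticlockwise (seen from above) so that the plungers spring out to the wall, then clockwise all the way so that they are locked. Draw it straight out without losing the setting and stand it back, still locked, in the slot it came from, never forcing it against the cylinder and leaving everything else where it is.

Things in the scene. Friction and masses are not known exactly. Their poses are not given: they have to be found in the camera images.
- gauge: The middle one of three steel telescoping bore gauges, T-shaped, 123 mm tall, 140 to 230 g, head down in a rack slot. Origin: middle of the flat underside of its head, 110 mm below lock_grip; z up the handle, x along the head. Head: 40 mm long, 12 mm high, foot 9 mm wide; handle 9 mm thick (12.4 in its lowest 28). Sprung 8 mm plungers, 52 to 54 mm over their tips when in, come out of the head's ends.
- lock_grip (a point): Middle of the gauge's lock knob, on the handle's axis: where to grip. The knob is a knurled cylinder 18 mm across and 30 mm tall (from 13 mm above this point to 17 mm below); the whole gauge may be carried by it.
- lock (a joint): Turn of the knob on the gauge, rad: 0 tight (plungers locked, as it stands), 1.2 loose, a stop at each end; grows anticlockwise seen from above. Plungers are free above 0.65, held ever firmer below. Takes up to 0.02 N m to loosen, 0.035 to tighten: the whole gauge turns along unless 6 to 12 N of push on the piston holds its head (while tightening, the plungers on the wall help).
- tip_a (a point): Round outer end of the plunger on the gauge's +x side, 6 mm above the foot. Each plunger slides out on its own by up to 11 mm (74 mm over both tips), pushed by a weak spring when free (it takes about 8 N to push one back in); locked, it stays where it is.
- tip_b (a point): Round outer end of the plunger on the gauge's -x side. Its distance from tip_a is the gauge's reading.
- barrel: The larger open pneumatic cylinder, fixed, upright, origin under its base on the bore's axis: base 90 mm square, 20 high; tube 85 tall, 72 outside, bore 60, open on top; four tie rods at the corners, 35 mm from the axis in x and y, end 12 mm above the tube. Inside a stuck piston, its flat rubber-faced crown (52 mm wide, gives 1 mm per 10 N) 25 to 60 mm below the mouth. Over 20 N from the gauge does damage.
- barrel_mouth (a point): Centre of the bore's open mouth, 105 mm above the bench.
- rack: Wooden gauge rack, fixed, 96 (x) x 134 (y) x 50 mm tall, origin in the middle of its underside. Three slots along its x, each 76 mm long, 14 mm wide and 42 mm deep (floor 8 mm above the bench), at y = -44, 0 and +44 mm; a gauge stands in each with its head along the slot, in any order.
- gauge_s: The small gauge in the rack, 103 mm tall, 32 mm over its tips; to be left alone. Origin under its head.
- gauge_l: The large gauge in the rack, 143 mm tall, 68 mm over its tips, too wide for the bore; to be left alone. Origin under its head.
- barrel_s: The smaller open cylinder, fixed, bore 40 mm, base 70 mm square, 93 mm tall with rods to 105 mm; not part of the job. Origin under its base.
- shoe: A red ladies' shoe, 245 mm long, 70 mm high; leave alone.
- end_cap: The removed end cap of the cylinder, 90 mm square, 34 mm high with its bush; leave alone.
- bottle: A blue bottle, 60 mm across, 150 mm tall; leave alone.
- wrench: A spanner, 170 mm long, lying flat; leave alone.
- micrometer: An outside micrometer, 17 mm high, lying flat; leave alone.
- seal: A black rubber seal ring, 60 mm across, 6 mm high, lying flat; leave alone.
Things that resemble listed ones, but are neither listed nor needed, are in the scene too. What is shaped like the gauge but yellow is not meant.

How it is judged (in metres and radians):
On the way, in this order (a step that is already met when the one before it is completed fails the run):
1. the gauge, plungers in, is upright near the middle of the bore (foot within 3.5 mm of the axis) and pressed on the piston with more than 2 N (z of gauge in the frame of barrel below 0.084 m and horizontal distance between gauge and barrel below 0.0035 m and angle between gauge's own z axis and vertical below 0.1 rad and distance between tip_a and tip_b below 0.056 m and value of joint lock below 0.2 rad and contact force between gauge and barrel above 2 N), for 0.1 s.
2. the knob is loosened and the plungers stand out on the bore's wall (z of gauge in the frame of barrel below 0.084 m and horizontal distance between gauge and barrel below 0.015 m and distance between tip_a and tip_b above 0.059 m and value of joint lock above 0.4 rad), for 0.2 s.
3. the knob is tight again with the plungers on the wall (z of gauge in the frame of barrel below 0.084 m and horizontal distance between gauge and barrel below 0.015 m and value of joint lock below 0.2 rad and distance between tip_a and tip_b between 0.059 and 0.061 m), for 0.2 s.
4. the gauge is clear of the barrel, still locked, reading 59 to 61 mm (z of gauge in the frame of barrel above 0.106 m and value of joint lock below 0.2 rad and distance between tip_a and tip_b between 0.059 and 0.061 m), for 0.1 s.
At the end, for the whole second after the job is handed in: The middle gauge stands at rest on the floor of the slot it came from (within 15 mm of where it stood, tilted less than 0.12 rad), its knob tight (lock below 0.2 rad) and its tips still 59 to 61 mm apart, as set in the bore (distance of gauge from where it was at the start of the episode below 0.015 m and z of gauge in the frame of rack below 0.012 m and angle between gauge's own z axis and vertical below 0.12 rad and linear speed of gauge below 0.02 m/s and value of joint lock below 0.2 rad and distance between tip_a and tip_b between 0.059 and 0.061 m); the robot touches nothing.
It fails at once if the gauge is forced against the cylinder or its piston (more than 20 N) (contact force between gauge and barrel above 20 N).
It fails at once if the small or the large gauge is moved by more than 15 mm (distance of any of gauge_s, gauge_l from where it was at the start of the episode above 0.015 m).
It fails at once if another loose thing on the bench is moved by more than 30 mm (distance of any of shoe, end_cap, bottle, wrench, micrometer, seal from where it was at the start of the episode above 0.03 m).
It also fails if it takes over 64 s, if anything falls off the work surface, if the arm or the gripper's body presses on something with over 40 N, if the wrist force passes 120 N, or if a joint passes its speed limit or range.

## Working session

There is one attempt and no reset: what is moved stays moved. The work goes in short steps, Python scripts to look and compute and a shell command to move; the robot and the scene stay as the last step left them, time stands still between calls to the robot, and variables do not carry over. Pictures are saved under pics/ and viewed, at most 10 in all, crops included, and the job is handed in when it is done.

```bash
ls; mkdir -p pics; python3 - <<'E'
from plant import *
import cv2
print(state(), tip_extent)
for n in("scene","top"):
    s=snapshot(n); cv2.imwrite(f"pics/{n}0.png",s["color"])
    print(n,s["fx"],s["cx"],s["cy"],s["R"],s["t"])
E
```

```text
pics
{'clock': 0.0, 'q': array([-79.38195935,  23.94856442,  -0.5894248 ,  92.48289025,
         0.26883498,  63.6377916 ,  -3.03727408]), 'qd': array([ 0.07658029, -0.01134885,  0.0034437 ,  0.06626786, -0.00722754,
        0.12500332, -0.06059849]), 'joint_efforts': array([-9.29901216e-04, -8.51257682e+01,  6.38146643e-01, -4.25978565e+01,
       -4.89727815e-02,  1.86042418e-02,  1.16548890e-04]), 'ee_pos': array([0.14050621, 0.60875638, 0.30203889]), 'tcp_rot': array([-1.79932301e+02,  5.07626204e-03,  1.67003032e+02]), 'wrist_force': array([-0.44247203,  0.0049009 ,  0.55932908]), 'ft_torque': array([ 2.80059021e-05, -4.76641051e-02, -2.83340186e-02]), 'grasp_force': 0.0, 'gripper_width': 0.9991773740181534} 0.0972
scene 454.0097772527181 318.61858781230745 200.9911338999782 [[ 0.40151416  0.9158491  -0.00261031]
 [ 0.49170978 -0.21797152 -0.84303613]
 [-0.77266285  0.33720743 -0.5378506 ]] [-0.21444282 -0.15897098  1.59552928]
top 372.2676526364081 319.6105482204455 203.39515640816737 [[ 0.00637432 -0.99997849 -0.00154413]
 [-0.97934632 -0.00593072 -0.20210298]
 [ 0.20208947  0.00280051 -0.97936306]] [-0.01837324  0.5775727   1.10599794]
```

View pics/scene0.png

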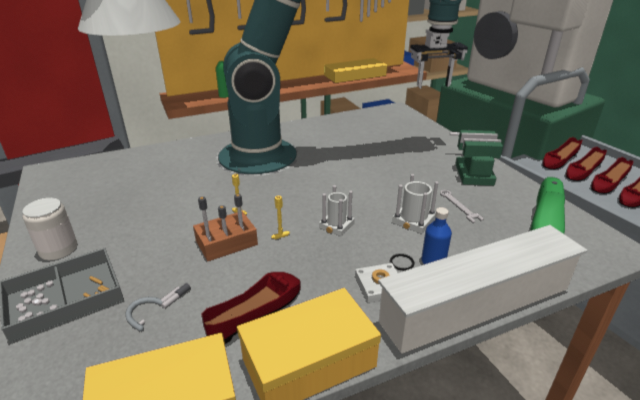

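View pics/top0.png

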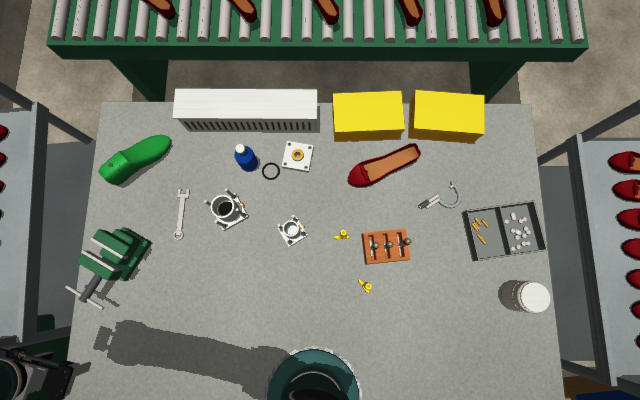

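```bash
python3 - <<'E'
import cv2,numpy as np
t=cv2.imread("pics/top0.png");s=cv2.imread("pics/scene0.png")
z=lambda a:cv2.resize(a,(400,300),interpolation=cv2.INTER_CUBIC)
# crops 80x60 -> x5
v=np.vstack([np.hstack([z(t[216:276,347:427]),z(t[180:240,187:267])]),np.hstack([z(s[190:265,185:285]),z(s[165:240,360:460])])])
cv2.imwrite("pics/c1.png",v)
E
```

```text
(no output)
```

View pics/c1.png

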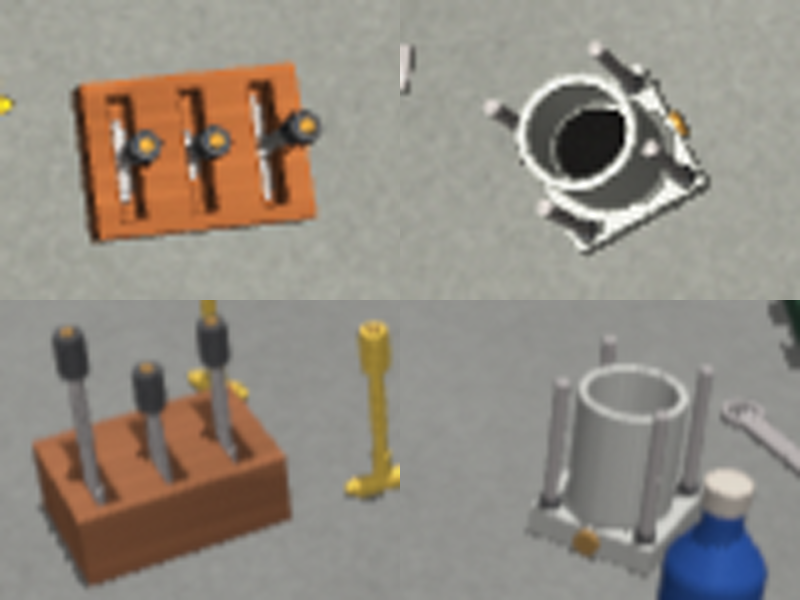

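```bash
cat > h.py <<'E'
import numpy as np, cv2
from plant import *
def ray(s,u,v):
    R=np.array(s["R"]);C=-R.T@np.array(s["t"])
    d=R.T@np.array([(u-s["cx"])/s["fx"],(v-s["cy"])/s["fy"],1]);return C,d
def onz(s,u,v,z):
    C,d=ray(s,u,v);return (C+d*(z-C[2])/d[2])
def tri(s1,p1,s2,p2):
    C,d=ray(s1,*p1);D,e=ray(s2,*p2)
    k=np.linalg.lstsq(np.stack([d,-e],1),D-C,rcond=None)[0]
    a,b=C+k[0]*d,D+k[1]*e;return (a+b)/2,np.linalg.norm(a-b)*1e3
def proj(s,X):
    c=np.array(s["R"])@np.array(X)+np.array(s["t"]);return s["fx"]*c[0]/c[2]+s["cx"],s["fy"]*c[1]/c[2]+s["cy"]
E
python3 - <<'E'
from h import *
np.set_printoptions(precision=4,suppress=True)
T=snapshot("top");S=snapshot("scene")
t=lambda x,y,ox,oy,k:(ox+(x+.5)/k-.5,oy+(y+.5)/k-.5)
A=t(146,146,347,216,5);B=t(213,20,185,190,4)
print("knob",onz(T,*A,.131),onz(S,*B,.131),tri(T,A,S,B))
A=t(177,130,187,180,5);B=t(234,92,360,165,4)
print("mouth",onz(T,*A,.105),onz(S,*B,.105),tri(T,A,S,B))
cs=[onz(T,*t(*p,347,216,5),.05) for p in[(80,88),(295,63),(316,217),(96,240)]]
print("rack",np.array(cs),np.mean(cs,0))
c=np.array(cs)[:,:2]
e=(c[0]+c[1]-c[2]-c[3]);print("yaw x",np.degrees(np.arctan2(e[1],e[0])), "y", np.degrees(np.arctan2(*(-(c[0]+c[3]-c[1]-c[2])[[0]],(c[0]+c[3]-c[1]-c[2])[1]))))
# small: rods top of barrel z=.117
for p in [(196,48),(94,108),(144,208),(250,148)]:print("rod",onz(T,*t(*p,187,180,5),.117))
# rim ellipse by threshold on top image
E
```

```text
knob [ 0.4427 -0.1768  0.131 ] [ 0.4376 -0.1763  0.131 ] (array([ 0.4423, -0.1768,  0.1338]), np.float64(0.9071084361134614))
mouth [0.5596 0.2779 0.105 ] [0.555  0.2793 0.105 ] (array([0.5589, 0.2768, 0.1078]), np.float64(0.7862221359130233))
rack [[ 0.4859 -0.1487  0.05  ]
 [ 0.5024 -0.2827  0.05  ]
 [ 0.4075 -0.2917  0.05  ]
 [ 0.3928 -0.1569  0.05  ]] [ 0.4472 -0.22    0.05  ]
yaw x 5.228639907772138 y [6.6215]
rod [0.6074 0.2663 0.117 ]
rod [0.5703 0.3249 0.117 ]
rod [0.5104 0.2913 0.117 ]
rod [0.5467 0.2308 0.117 ]
```

```bash
python3 -m inch '[-0.5,-0.4,0,0,0,0.15,1,-1,-0.75,0,0,0,0.3,1,-1,-0.75,0,0,0,0.45,1,-1,-0.75,0,0,0,0.6,1,-1,-0.75,0,0,0,0.75,1,-1,-0.75,0,0,0,0.9,1,-1,-0.75,0,0,0,1,1]' 30
python3 -m inch '[-0.5,0.16,0,0,0,0.15,1,-1,0.32,0,0,0,0.3,1,-1,0.32,0,0,0,0.45,1,-1,0.32,0,0,0,0.58,1,-1,0.32,0,0,0,0.58,1]'
```

```text
clock: 0.78
ee_pos: [0.205, 0.5324, 0.3026]
tcp_rot: [-180.0, 0.0, 121.6]
wrist_force: [0.1, 0.7, 1.1]
gripper_width: 0.997
grasp_force: 0.0
clock: 1.2
ee_pos: [0.2695, 0.4779, 0.3027]
tcp_rot: [180.0, 0.0, 95.5]
wrist_force: [-0.5, 0.2, 0.3]
gripper_width: 0.998
grasp_force: 0.0
```

```bash
python3 -m inch '[-0.5,0.4,0,0,0,0,1,-1,0.8,0,0,0,0,1]'; python3 -m inch '[-0.5,0.3,0,0,0,0,1,-1,0.6,0,0,0,0,1]'
for i in 1 ; do python3 -m inch '[-0.5,0,0,0,0,0,1,-1,0,0,0,0,0,1]'; python3 -m inch '[-0.5,0,0,0,0,0,1,-1,0,0,0,0,0,1]'; python3 -m inch '[-0.5,0,0,0,0,0,1,-1,0,0,0,0,0,1]'; python3 -m inch '[-0.5,0,0,0,0,0,1,-1,0,0,0,0,0,1]';done >/dev/null
python3 -m inch '[-0.5,0,0,0,0,0,1,-1,0,0,0,0,0,1,-1,0,0,0,0,0,1]'
```

```text
clock: 1.37
ee_pos: [0.3265, 0.4195, 0.3023]
tcp_rot: [-180.0, 0.0, 96.4]
wrist_force: [2.2, -0.2, -0.4]
gripper_width: 1.003
grasp_force: 0.0
clock: 1.53
ee_pos: [0.3782, 0.351, 0.3026]
tcp_rot: [180.0, 0.0, 96.2]
wrist_force: [1.5, 0.5, -0.2]
gripper_width: 0.999
grasp_force: 0.0
clock: 2.45
ee_pos: [0.4188, -0.0514, 0.3032]
tcp_rot: [179.9, 0.1, 95.8]
wrist_force: [0.1, 0.0, 0.3]
gripper_width: 1.001
grasp_force: 0.0
```

```bash
python3 -m inch '[-0.4,0.06,0,0,0,0,1,-0.8,0.12,0,0,0,0,1]'>/dev/null; python3 -m inch '[-0.4,0,0,0,0,0,1,-0.8,0,0,0,0,0,1,-0.8,0,0.5,0,0,0,0.2,-0.8,0,0.5,0,0,0,0.2,-0.8,0,0.5,0,0,0,0.2]'
python3 - <<'E'
from h import *
S=snapshot("scene")
for p in [(.4423,-.1768,.131)]+[tuple(state()["ee_pos"]-[0,0,.0972])]:print(proj(S,p))
T=snapshot("top")
z=lambda a:cv2.resize(a,(400,300),interpolation=cv2.INTER_CUBIC)
cv2.imwrite("pics/c2.png",np.hstack([z(S["color"][160:235,185:285]),z(T["color"][210:270,340:420])]))
E
```

```text
clock: 3.03
ee_pos: [0.4409, -0.1718, 0.262]
tcp_rot: [-179.8, 0.0, 96.0]
wrist_force: [0.2, -0.9, -0.3]
gripper_width: 0.826
grasp_force: 0.0
(np.float64(238.16932242705286), np.float64(195.5819364784578))
(np.float64(238.7618335510973), np.float64(182.78504175187103))
```

View pics/c2.png

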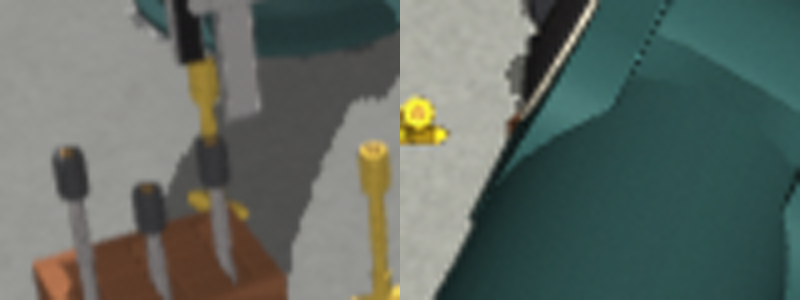

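```bash
python3 -m inch '[0,0,0,0,0,0,0.2,0,0,0,0,0,0,0.2,0,0,0.2,0,0,0,0.2,0,0,0.4,0,0,0,0.2,0,0,0.4,0,0,0,0.2,0,0,0.4,0,0,0,0.2]'
```

```text
clock: 3.63
ee_pos: [0.4415, -0.1718, 0.2312]
tcp_rot: [-180.0, -0.0, 95.9]
wrist_force: [-0.1, -1.1, 0.4]
gripper_width: 0.598
grasp_force: 0.0
```

```bash
python3 -m inch '[-0.06,0,0,0,0,0,0.2,-0.06,0,0.2,0,0,0,0.2,-0.06,0,0.44,0,0,0,0.2,-0.06,0,0.44,0,0,0,0.2,-0.06,0,0.44,0,0,0,0.2]'; python3 - <<'E'
from h import *
S=snapshot("scene");T=snapshot("top")
z=lambda a:cv2.resize(a,(600,450),interpolation=cv2.INTER_CUBIC)
cv2.imwrite("pics/c3.png",z(S["color"][160:235,185:285]))
E
```

```text
clock: 4.05
ee_pos: [0.442, -0.1771, 0.1961]
tcp_rot: [-180.0, 0.0, 95.9]
wrist_force: [-0.4, -0.3, 0.8]
gripper_width: 0.6
grasp_force: 0.0
```

View pics/c3.png

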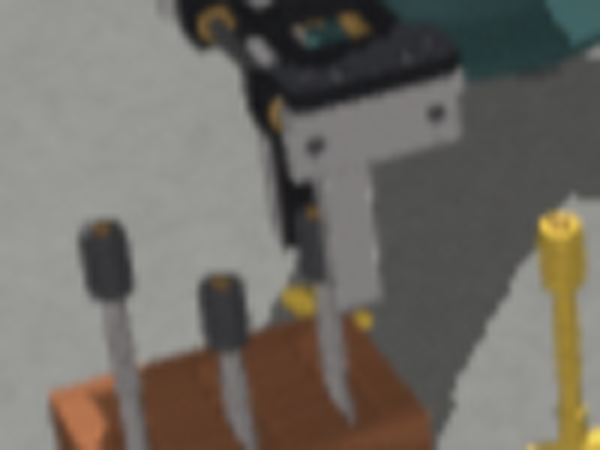

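```bash
python3 -m inch '[0,0,0,0,0,0,-1,0,0,0,0,0,0,-1,0,0,0,0,0,0,-1,0,0,0,0,0,0,-1,0,0,0,0,0,0,-1,0,0,0,0,0,0,-1,0,0,0,0,0,0,-1,0,0,0,0,0,0,-1]' 30; python3 -m inch '[0,0,-0.1,0,0,0,-1,0,0,-0.3,0,0,0,-1,0,0,-0.6,0,0,0,-1,0,0,-1,0,0,0,-1,0,0,-1,0,0,0,-1]'; python3 -m inch '[0,0,-0.5,0,0,0,-1,0,0,-1,0,0,0,-1,0,0,-1,0,0,0,-1,0,0,-1,0,0,0,-1]'
python3 - <<'E'
from h import *
print(state()["ft_torque"],state()["gripper_width"]*94)
S=snapshot("scene");T=snapshot("top")
z=lambda a:cv2.resize(a,(400,300),interpolation=cv2.INTER_CUBIC)
cv2.imwrite("pics/c4.png",np.hstack([z(S["color"][120:195,185:285]),z(T["color"][205:280,330:430])]))
E
```

```text
clock: 4.82
ee_pos: [0.442, -0.1768, 0.1955]
tcp_rot: [180.0, 0.0, 95.9]
wrist_force: [0.2, 0.6, 0.9]
gripper_width: 0.184
grasp_force: 30.0
clock: 5.23
ee_pos: [0.4431, -0.1779, 0.2802]
tcp_rot: [179.7, 0.1, 95.8]
wrist_force: [-0.5, 0.1, -1.0]
gripper_width: 0.184
grasp_force: 30.0
clock: 5.57
ee_pos: [0.4423, -0.1769, 0.3571]
tcp_rot: [179.8, -0.0, 95.9]
wrist_force: [-0.8, 1.3, -2.8]
gripper_width: 0.186
grasp_force: 30.0
[-0.03570165  0.06678614  0.01587682] 17.46256848416428
```

View pics/c4.png

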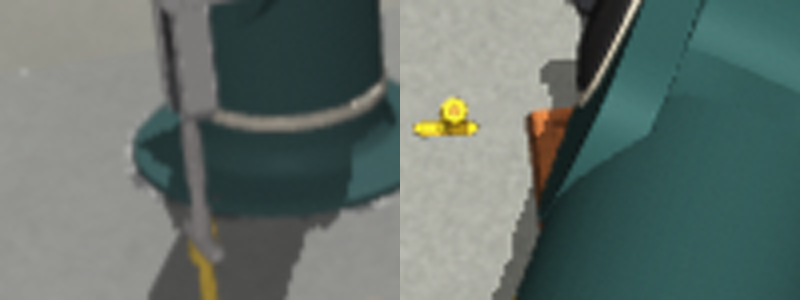

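```bash
(python3 -m inch '[0.3,0.3,0,0,0,0,-1,0.7,0.7,0,0,0,0,-1,1,1,0,0,0,0,-1]'; python3 -m inch '[0.4,0.4,0,0,0,0,-1,0.8,0.8,0,0,0,0,-1,1,1,0,0,0,0,-1]'
python3 -m inch '[0.4,0,0,0,0,0,-1,0.8,0,0,0,0,0,-1,1,0,0,0,0,0,-1]';python3 -m inch '[0.4,0,0,0,0,0,-1,0.8,0,0,0,0,0,-1,1,0,0,0,0,0,-1]';python3 -m inch '[0.4,0,0,0,0,0,-1,0.8,0,0,0,0,0,-1,1,0,0,0,0,0,-1]') | tail -6; python3 -m inch '[0.25,0.02,0,0,0,0,-1,0.4,0.05,0,0,0,0,-1,0.5,0.05,0,0,0,0,-1,0.5,0.05,0,0,0,0,-1,0.5,0.05,0,0,0,0,-1,0.5,0.05,0,0,0,0,-1]'
python3 - <<'E'
from h import *
S=snapshot("scene");T=snapshot("top");p=state()["ee_pos"]
print(p,state()["ft_torque"],proj(S,p-[0,0,.188]),proj(T,p-[0,0,.188]),proj(S,[.5587,.278,.105]))
z=lambda a:cv2.resize(a,(400,480),interpolation=cv2.INTER_CUBIC)
cv2.imwrite("pics/s5.png",S["color"]);cv2.imwrite("pics/t5.png",T["color"])
cv2.imwrite("pics/c5.png",np.hstack([z(S["color"][115:235,365:465]),z(T["color"][140:260,180:280])]))
E
```

```text
clock: 6.92
ee_pos: [0.5587, 0.2414, 0.3533]
tcp_rot: [-179.8, 0.0, 96.1]
wrist_force: [-0.9, 0.0, -0.7]
gripper_width: 0.186
grasp_force: 30.0
clock: 7.42
ee_pos: [0.5601, 0.2763, 0.3554]
tcp_rot: [-180.0, 0.0, 95.8]
wrist_force: [0.1, -0.2, -2.2]
gripper_width: 0.183
grasp_force: 30.0
[0.56006241 0.27658265 0.35560329] [-0.08121676  0.04649308  0.00459564] (np.float64(421.1488522649324), np.float64(167.82733459213387)) (np.float64(216.78183200959336), np.float64(201.1259536017907)) (np.float64(418.489584733536), np.float64(188.37847144254033))
```

View pics/c5.png

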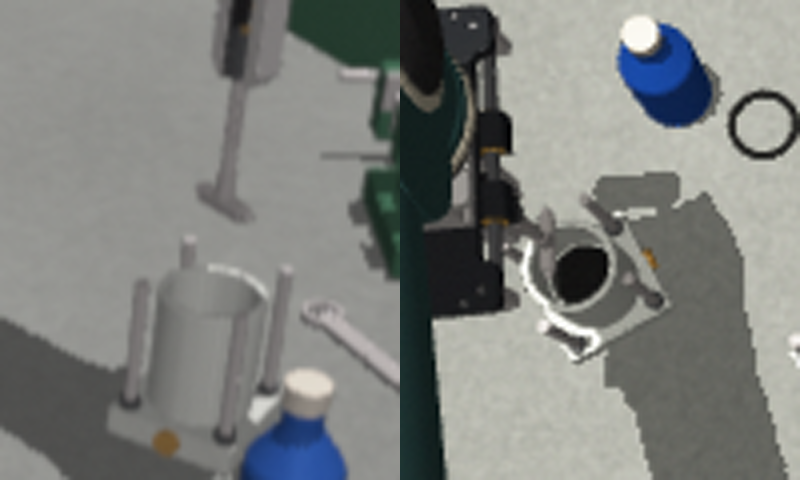

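```bash
python3 -m inch '[0.02,-0.01,0.2,0,0,0,-1,0.02,-0.01,0.4,0,0,0,-1,0.02,-0.01,0.6,0,0,0,-1,0.02,-0.01,0.68,0,0,0,-1,0.02,-0.01,0.68,0,0,0,-1,0.02,-0.01,0.68,0,0,0,-1,0.02,-0.01,0.68,0,0,0,-1]'
python3 - <<'E'
from h import *
S=snapshot("scene");T=snapshot("top");p=state()["ee_pos"]
print(p,state()["wrist_force"],proj(S,p-[0,0,.1875]),proj(T,p-[0,0,.1875]))
cv2.imwrite("pics/s6.png",S["color"]);cv2.imwrite("pics/t6.png",T["color"])
z=lambda a:cv2.resize(a,(400,480),interpolation=cv2.INTER_CUBIC)
a=cv2.resize(S["color"][155:215,393:443],(500,600),interpolation=cv2.INTER_CUBIC)
b=cv2.resize(T["color"][185:230,205:235],(300,450),interpolation=cv2.INTER_CUBIC)
b=np.vstack([b,np.zeros((150,300,3),np.uint8)])
cv2.imwrite("pics/c6.png",np.hstack([a,b]))
for im,x0,y0,x1,y1,n in ((cv2.imread("pics/scene0.png"),398,165,440,205,'s'),(cv2.imread("pics/top0.png"),205,188,240,225,'t')):
    g=cv2.cvtColor(im,6)
    print(n,[ (r,g[r,x0:x1].tolist()) for r in ([188] if n=='s' else [206])],[g[y0:y1,c].tolist() for c in ([418] if n=='s' else [222])])
E
```

```text
clock: 8.1
ee_pos: [0.5593, 0.2791, 0.3021]
tcp_rot: [179.9, -0.0, 95.9]
wrist_force: [0.4, 0.8, -1.2]
gripper_width: 0.186
grasp_force: 30.0
[0.5591419  0.27929314 0.30201104] [ 0.52305039  0.8617242  -2.00198681] (np.float64(419.41628727817283), np.float64(185.25750103581666)) (np.float64(220.70708312876337), np.float64(205.13602313213522))
s [(188, [123, 112, 116, 116, 130, 141, 132, 181, 188, 139, 124, 128, 131, 134, 136, 137, 138, 140, 137, 137, 134, 131, 128, 127, 126, 124, 121, 117, 113, 106, 103, 144, 200, 192, 157, 138, 109, 113, 118, 129, 144, 147])] [[144, 142, 142, 144, 144, 144, 143, 144, 145, 144, 144, 144, 144, 144, 145, 152, 190, 186, 144, 137, 136, 136, 134, 134, 133, 132, 132, 134, 153, 183, 173, 142, 138, 137, 137, 136, 137, 138, 138, 139]]
t [(206, [156, 154, 153, 159, 144, 201, 239, 112, 71, 71, 71, 72, 75, 99, 39, 26, 27, 25, 27, 26, 25, 26, 27, 27, 28, 26, 26, 190, 227, 101, 68, 68, 68, 68, 131])] [[159, 161, 163, 162, 157, 156, 168, 230, 174, 82, 82, 83, 85, 112, 133, 35, 27, 26, 25, 26, 28, 26, 26, 26, 26, 28, 28, 62, 195, 237, 80, 95, 161, 240, 236, 148, 60]]
```

View pics/c6.png

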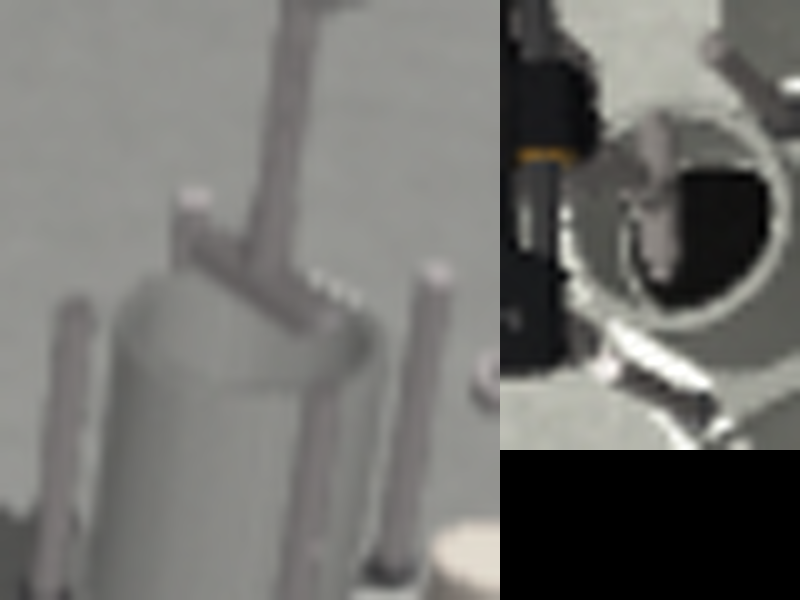

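```bash
python3 - <<'E'
from h import *
np.set_printoptions(precision=4,suppress=True)
T=snapshot("top");S=snapshot("scene");p=state()["ee_pos"]
m=tri(T,(221.7,206.0),S,(418.1,187.95));print(m,onz(T,221.7,206,.105),onz(S,418.1,187.95,.105))
g=p-[0,0,.1875]; a=np.radians(5.9);x=np.array([np.cos(a),np.sin(a),0])
for z in(.006,.012,.028):print(z,"S",proj(S,g+[0,0,z]),"T",proj(T,g+[0,0,z]))
for s in(1,-1):
  q=g+[0,0,.006]+s*.0265*x;print(proj(S,q),proj(T,q))
G=cv2.cvtColor(T["color"],6)
for r in (198,200,206,208,210,212,213,214):print(r,G[r,212:232].tolist())
G=cv2.cvtColor(S["color"],6)
for r in (158,164,170,176,178,180):print(r,G[r,408:434].tolist())
E
```

```text
(array([0.5579, 0.2779, 0.1061]), np.float64(1.2280631765777585)) [0.5584 0.2788 0.105 ] [0.5564 0.2783 0.105 ]
0.006 S (np.float64(419.63572090952096), np.float64(183.38079468212888)) T (np.float64(220.2055091203856), np.float64(204.8062397462767))
0.012 S (np.float64(419.9037036328478), np.float64(181.4031156867547)) T (np.float64(219.66949879825378), np.float64(204.40199828991769))
0.028 S (np.float64(420.625482179223), np.float64(176.07648025012222)) T (np.float64(218.2116360122971), np.float64(203.30252585173233))
(np.float64(426.36855426876235), np.float64(187.87293183817692)) (np.float64(219.825162987473), np.float64(196.11590773960805))
(np.float64(413.1188576059427), np.float64(179.03275245014524)) (np.float64(220.58955534004838), np.float64(213.5811131207419))
198 [15, 14, 28, 110, 139, 96, 102, 127, 128, 114, 90, 93, 94, 96, 95, 95, 123, 158, 159, 121]
200 [40, 23, 52, 86, 73, 74, 88, 125, 129, 114, 85, 97, 94, 104, 108, 107, 110, 103, 125, 159]
206 [106, 82, 84, 83, 83, 86, 134, 121, 109, 117, 72, 26, 16, 19, 17, 18, 17, 17, 18, 17]
208 [124, 84, 81, 82, 83, 137, 75, 124,
[... 526 characters left out ...]
48, 148, 148, 148, 148, 148]
164 [147, 148, 149, 148, 148, 148, 147, 147, 147, 147, 147, 137, 114, 114, 115, 118, 141, 147, 146, 146, 145, 146, 148, 147, 149, 150]
170 [148, 149, 149, 149, 148, 147, 147, 147, 147, 147, 143, 117, 112, 114, 118, 141, 149, 149, 148, 147, 147, 148, 148, 148, 148, 148]
176 [148, 145, 124, 114, 122, 129, 143, 146, 145, 135, 105, 109, 118, 117, 126, 145, 148, 149, 148, 147, 147, 148, 149, 149, 149, 149]
178 [148, 144, 112, 112, 112, 109, 117, 122, 126, 113, 104, 112, 116, 117, 134, 148, 151, 150, 150, 150, 149, 149, 148, 147, 147, 147]
180 [149, 146, 115, 113, 98, 98, 103, 107, 106, 94, 103, 114, 117, 115, 140, 150, 151, 149, 148, 148, 150, 150, 149, 148, 147, 146]
```

```bash
python3 -m inch '[-0.01,-0.024,0,0,0,0,-1,-0.01,-0.024,0.2,0,0,0,-1,-0.01,-0.024,0.3,0,0,0,-1,-0.01,-0.024,0.3,0,0,0,-1,-0.01,-0.024,0.3,0,0,0,-1]'; python3 - <<'E'
from h import *
T=snapshot("top")
for d in (25,30,35,40,45,50,55,60):
  z=.105-d/1e3; c=np.array([.5584,.2788,z]);R=.026
  th=np.linspace(0,6.28,400);P=np.array([proj(T,c+[R*np.cos(t),R*np.sin(t),0]) for t in th])
  l=P[(abs(P[:,1]-206)<.4)][:,0].min(); t=P[(abs(P[:,0]-222)<.4)][:,1].min()
  print(d,"left at row206 %.1f top at col222 %.1f"%(l,t))
im=cv2.imread("pics/top0.png");g=cv2.cvtColor(im,6)
for r in range(200,214,2):print(r,g[r,208:236].tolist())
s=state();print(s["ee_pos"],s["wrist_force"],s["ft_torque"])
E
```

```text
clock: 8.72
ee_pos: [0.5569, 0.2782, 0.2769]
tcp_rot: [-180.0, 0.0, 95.9]
wrist_force: [1.0, -0.1, -1.1]
gripper_width: 0.186
grasp_force: 30.0
25 left at row206 215.5 top at col222 199.5
30 left at row206 216.0 top at col222 200.0
35 left at row206 216.5 top at col222 200.4
40 left at row206 217.1 top at col222 200.9
45 left at row206 217.6 top at col222 201.4
50 left at row206 218.2 top at col222 201.9
55 left at row206 218.8 top at col222 202.5
60 left at row206 219.3 top at col222 203.0
200 [156, 156, 159, 160, 201, 237, 181, 92, 79, 78, 80, 81, 82, 82, 85, 85, 90, 124, 128, 127, 138, 122, 168, 236, 184, 109, 129, 230]
202 [59, 100, 151, 217, 239, 138, 80, 75, 77, 76, 78, 79, 85, 106, 133, 48, 27, 27, 28, 27, 28, 27, 45, 223, 238, 172, 83, 81]
204 [78, 66, 107, 235, 143, 79, 73, 75, 75, 76, 79, 117, 45, 25, 27, 26, 25, 26, 27, 27, 28, 27, 25, 25, 226, 231, 104, 69]
206 [159, 144, 201, 239, 112, 71, 71, 71, 72, 75, 99, 39, 26, 27, 25, 27, 26, 25, 26, 27, 27, 28, 26, 26, 190, 227, 101, 68]
208 [155, 155, 191, 238, 143, 76, 70, 71, 72, 120, 61, 30, 28, 26, 28, 29, 27, 28, 29, 28, 28, 27, 27, 29, 230, 221, 102, 75]
210 [154, 156, 162, 232, 170, 93, 72, 71, 70, 119, 48, 27, 27, 27, 26, 27, 27, 28, 28, 28, 27, 27, 46, 189, 227, 106, 74, 139]
212 [159, 158, 161, 104, 229, 219, 115, 71, 69, 98, 91, 38, 26, 26, 26, 27, 28, 27, 28, 27, 44, 103, 232, 226, 104, 75, 76, 75]
[0.55710327 0.27826516 0.27737333] [-0.31821033 -0.60695854 -1.33472855] [-0.05240446  0.08457001  0.02045827]
```

```bash
python3 -m inch '[0,0,0.08,0,0,0,-1,0,0,0.16,0,0,0,-1,0,0,0.24,0,0,0,-1,0,0,0.3,0,0,0,-1,0,0,0.33,0,0,0,-1,0,0,0.33,0,0,0,-1,0,0,0.33,0,0,0,-1,0,0,0.33,0,0,0,-1]'; for i in 1 2 ; do python3 -m inch '[0,0,0,0,0,0,-1]'|grep wrist;done
```

```text
clock: 9.43
ee_pos: [0.5571, 0.2783, 0.2509]
tcp_rot: [180.0, -0.0, 95.9]
wrist_force: [0.2, 0.1, -1.3]
gripper_width: 0.182
grasp_force: 30.0
wrist_force: [0.2, 0.5, -1.0]
wrist_force: [-0.2, -0.2, -1.6]
```

```bash
for i in 1;do python3 -m inch '[0,0,0.02,0,0,0,-1,0,0,0.02,0,0,0,-1]';python3 -m inch '[0,0,0.02,0,0,0,-1,0,0,0.02,0,0,0,-1]';python3 -m inch '[0,0,0.01,0,0,0,-1,0,0,0.01,0,0,0,-1,0,0,0.01,0,0,0,-1]';done | egrep 'wrist|pos'
```

```text
ee_pos: [0.557, 0.2783, 0.2489]
wrist_force: [-0.5, 0.2, -2.2]
ee_pos: [0.5569, 0.2783, 0.2472]
wrist_force: [-0.1, -0.1, -1.3]
ee_pos: [0.557, 0.2783, 0.2466]
wrist_force: [-0.3, 0.6, -2.0]
```

```bash
for i in 1;do python3 -m inch '[0,0,0.01,0,0,0,-1,0,0,0.01,0,0,0,-1]';python3 -m inch '[0,0,0.01,0,0,0,-1,0,0,0.01,0,0,0,-1,0,0,0.01,0,0,0,-1]';done | egrep 'wrist|pos'
```

```text
ee_pos: [0.557, 0.2783, 0.2458]
wrist_force: [0.6, 0.5, -1.6]
ee_pos: [0.557, 0.2783, 0.245]
wrist_force: [0.9, -0.6, -1.1]
```

```bash
for i in 1;do python3 -m inch '[0,0,0.01,0,0,0,-1,0,0,0.01,0,0,0,-1]';python3 -m inch '[0,0,0.01,0,0,0,-1,0,0,0.01,0,0,0,-1,0,0,0.01,0,0,0,-1]';done | egrep 'wrist|pos'
```

```text
ee_pos: [0.557, 0.2783, 0.2441]
wrist_force: [-0.1, 0.2, -2.3]
ee_pos: [0.557, 0.2783, 0.2434]
wrist_force: [-0.5, 0.2, -1.9]
```

```bash
for i in 1;do python3 -m inch '[0,0,0.01,0,0,0,-1,0,0,0.01,0,0,0,-1]';python3 -m inch '[0,0,0.01,0,0,0,-1,0,0,0.01,0,0,0,-1,0,0,0.01,0,0,0,-1]';done | egrep 'wrist|pos'
```

```text
ee_pos: [0.5572, 0.2783, 0.2429]
wrist_force: [0.1, 0.1, 3.3]
ee_pos: [0.5573, 0.2784, 0.2424]
wrist_force: [-1.1, -0.4, 6.5]
```

```bash
for i in 1 ;do python3 -m inch '[0,0,0,0,0,0,-1,0,0,0,0,0,0,-1]';python3 -m inch '[0,0,0,0,0,0,-1]';python3 -m inch '[0,0,0.002,0,0,0,-1]';python3 -m inch '[0,0,0,0,0,0,-1]';done | egrep 'wrist|pos'; python3 -c "
from plant import *
print(state()['q'])"
```

```text
ee_pos: [0.5573, 0.2783, 0.2424]
wrist_force: [-1.6, -0.3, 6.6]
ee_pos: [0.5573, 0.2783, 0.2424]
wrist_force: [-1.0, -0.5, 7.3]
ee_pos: [0.5573, 0.2784, 0.2423]
wrist_force: [-0.2, -0.0, 8.1]
ee_pos: [0.5573, 0.2783, 0.2423]
wrist_force: [-2.0, -0.3, 7.6]
[-54.36786905  30.77758287  34.30361615  96.9596173  -19.80830016
  58.37101219  -7.40619964]
```

```bash
for i in 1 ;do python3 -m inch '[0,0,0,0,0,-0.08,-1,0,0,0,0,0,-0.16,-1,0,0,0,0,0,-0.24,-1,0,0,0,0,0,-0.32,-1,0,0,0,0,0,-0.4,-1,0,0,0,0,0,-0.4,-1]';python3 -m inch '[0,0,0,0,0,-0.08,-1,0,0,0,0,0,-0.16,-1,0,0,0,0,0,-0.24,-1,0,0,0,0,0,-0.32,-1,0,0,0,0,0,-0.4,-1,0,0,0,0,0,-0.4,-1]';done; python3 -c "
from plant import *
print(state()['ft_torque'],state()['q'][6])"
```

```text
clock: 12.35
ee_pos: [0.5571, 0.2782, 0.2423]
tcp_rot: [180.0, -0.0, 114.1]
wrist_force: [-2.9, -0.8, 8.6]
gripper_width: 0.19
grasp_force: 30.0
clock: 12.85
ee_pos: [0.557, 0.2781, 0.2422]
tcp_rot: [180.0, -0.0, 132.1]
wrist_force: [-3.2, -2.0, 8.5]
gripper_width: 0.185
grasp_force: 30.0
[-0.51691562  1.06460985 -0.03758757] 24.603064832747666
```

```bash
for i in 1 ;do python3 -m inch '[0,0,0,0,0,-0.08,-1,0,0,0,0,0,-0.16,-1,0,0,0,0,0,-0.24,-1,0,0,0,0,0,-0.3,-1,0,0,0,0,0,-0.3,-1]';python3 -m inch '[0,0,0,0,0,-0.08,-1,0,0,0,0,0,-0.16,-1,0,0,0,0,0,-0.24,-1,0,0,0,0,0,-0.3,-1,0,0,0,0,0,-0.3,-1,0,0,0,0,0,-0.3,-1,0,0,0,0,0,-0.3,-1]';done; python3 - <<'E'
from h import *
s=state();print(s['ft_torque'],s['q'][6])
S=snapshot("scene");T=snapshot("top")
a=cv2.resize(S["color"][150:210,393:443],(500,600),interpolation=cv2.INTER_CUBIC)
b=cv2.resize(T["color"][185:230,205:235],(300,450),interpolation=cv2.INTER_CUBIC)
b=np.vstack([b,np.zeros((150,300,3),np.uint8)])
cv2.imwrite("pics/c7.png",np.hstack([a,b]))
E
```

```text
clock: 13.27
ee_pos: [0.557, 0.278, 0.2422]
tcp_rot: [-180.0, -0.0, 145.6]
wrist_force: [-4.5, -2.2, 8.5]
gripper_width: 0.183
grasp_force: 30.0
clock: 13.85
ee_pos: [0.557, 0.278, 0.2422]
tcp_rot: [-180.0, -0.0, 158.9]
wrist_force: [-4.4, -2.5, 9.8]
gripper_width: 0.182
grasp_force: 30.0
[-0.8592545   1.15173167  0.02918246] 48.45254497465754
```

View pics/c7.png

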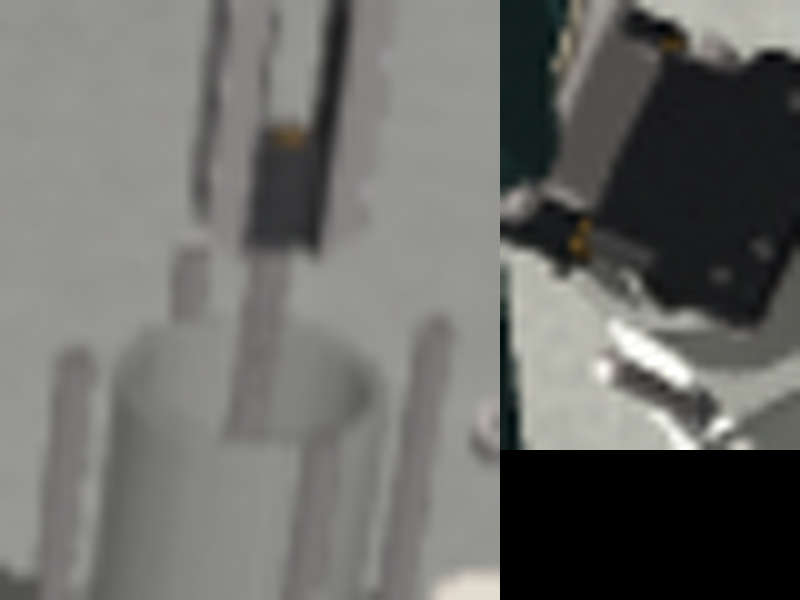

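```bash
for i in 1 ;do python3 -m inch '[0,0,0,0,0,0,-1,0,0,0,0,0,0,-1,0,0,0,0,0,0.08,-1,0,0,0,0,0,0.16,-1,0,0,0,0,0,0.24,-1,0,0,0,0,0,0.32,-1,0,0,0,0,0,0.4,-1,0,0,0,0,0,0.4,-1]';python3 -m inch '[0,0,0,0,0,0.08,-1,0,0,0,0,0,0.16,-1,0,0,0,0,0,0.24,-1,0,0,0,0,0,0.32,-1,0,0,0,0,0,0.4,-1,0,0,0,0,0,0.4,-1]';done|egrep 'rot|force'; python3 -c "
from plant import *
print(state()['ft_torque'],state()['q'][6],state()['ee_pos'])"
```

```text
tcp_rot: [180.0, -0.0, 140.7]
wrist_force: [-4.3, -1.8, 10.1]
grasp_force: 30.0
tcp_rot: [180.0, -0.0, 122.7]
wrist_force: [-1.9, -0.9, 8.6]
grasp_force: 30.0
[-0.21140658  0.71397155 -0.04575825] 16.15765276522543 [0.55707466 0.27845336 0.24219769]
```

```bash
for i in 1 ;do python3 -m inch '[0,0,0,0,0,0.08,-1,0,0,0,0,0,0.16,-1,0,0,0,0,0,0.24,-1,0,0,0,0,0,0.3,-1,0,0,0,0,0,0.3,-1]'; python3 -c "
from plant import *
print(state()['ft_torque'])"; python3 -m inch '[0,0,0,0,0,0.08,-1,0,0,0,0,0,0.16,-1,0,0,0,0,0,0.24,-1,0,0,0,0,0,0.3,-1,0,0,0,0,0,0.3,-1,0,0,0,0,0,0.3,-1]';done|egrep -v 'clock|grip'; python3 -c "
from plant import *
print(state()['ft_torque'],state()['q'][6],state()['ee_pos'])"
```

```text
ee_pos: [0.5572, 0.2786, 0.2423]
tcp_rot: [179.9, -0.0, 109.2]
wrist_force: [-1.6, 0.1, 8.7]
grasp_force: 30.0
[-0.15532635  0.55798404  0.00947305]
ee_pos: [0.5574, 0.2786, 0.2423]
tcp_rot: [179.9, -0.0, 95.9]
wrist_force: [0.4, 0.9, 7.1]
grasp_force: 30.0
[-0.01766319  0.20668163 -0.00202571] -7.458973556651429 [0.55738514 0.27855803 0.2423363 ]
```

```bash
for i in 1 ;do python3 -m inch '[0,0,0,0,0,0.06,-1,0,0,0,0,0,0.06,-1]'; python3 -c "
from plant import *
print(state()['ft_torque'])"; python3 -m inch '[0,0,0,0,0,0.06,-1,0,0,0,0,0,0.06,-1]'; python3 -c "
from plant import *
print(state()['ft_torque'])";python3 -m inch '[0,0,0,0,0,0.06,-1,0,0,0,0,0,0.06,-1]'; python3 -c "
from plant import *
print(state()['ft_torque'])"; done|egrep -v 'clock|grip|grasp'
```

```text
ee_pos: [0.5574, 0.2785, 0.2423]
tcp_rot: [179.9, -0.0, 93.0]
wrist_force: [-0.7, -0.2, 7.6]
[-0.0486058   0.19568672  0.00081206]
ee_pos: [0.5574, 0.2785, 0.2424]
tcp_rot: [179.9, -0.0, 90.3]
wrist_force: [0.1, -0.3, 7.5]
[-0.03877628  0.14167036  0.1297626 ]
ee_pos: [0.5575, 0.2785, 0.2424]
tcp_rot: [179.9, -0.0, 87.6]
wrist_force: [1.0, 0.4, 8.1]
[-0.00062788  0.08258627  0.0464253 ]
```

```bash
for i in 1 ;do python3 -m inch '[0,0,-0.03,0,0,0,-1,0,0,-0.06,0,0,0,-1,0,0,-0.1,0,0,0,-1,0,0,-0.14,0,0,0,-1]'; python3 -m inch '[0,0,-0.08,0,0,0,-1,0,0,-0.16,0,0,0,-1,0,0,-0.24,0,0,0,-1,0,0,-0.32,0,0,0,-1,0,0,-0.4,0,0,0,-1,0,0,-0.48,0,0,0,-1,0,0,-0.56,0,0,0,-1]';python3 -m inch '[0,0,-0.1,0,0,0,-1,0,0,-0.2,0,0,0,-1,0,0,-0.3,0,0,0,-1,0,0,-0.4,0,0,0,-1,0,0,-0.6,0,0,0,-1,0,0,-0.8,0,0,0,-1,0,0,-0.8,0,0,0,-1]'; done|egrep -v 'clock|grip|grasp'; python3 - <<'E'
from h import *
s=state();p=s["ee_pos"];g=p-[0,0,.1875];print(p,s["ft_torque"])
S=snapshot("scene");T=snapshot("top");cv2.imwrite("pics/s8.png",S["color"]);cv2.imwrite("pics/t8.png",T["color"])
for d in (.0265,.030):
 for k in(1,-1):
  for w in (-8.3,0):
   a=np.radians(5.9+w);q=g+[0,0,.006]+k*d*np.array([np.cos(a),np.sin(a),0]);print(d,k,w,proj(S,q),proj(T,q))
a=cv2.resize(S["color"][145:205,393:443],(500,600),interpolation=cv2.INTER_CUBIC)
b=cv2.resize(T["color"][180:225,205:235],(300,450),interpolation=cv2.INTER_CUBIC)
b=np.vstack([b,np.zeros((150,300,3),np.uint8)])
cv2.imwrite("pics/c8.png",np.hstack([a,b]))
E
```

```text
ee_pos: [0.5569, 0.2781, 0.2529]
tcp_rot: [-180.0, 0.0, 87.8]
wrist_force: [1.4, -1.5, -4.9]
ee_pos: [0.557, 0.2784, 0.2987]
tcp_rot: [180.0, -0.0, 87.8]
wrist_force: [0.3, -0.7, -0.8]
ee_pos: [0.5578, 0.2783, 0.3649]
tcp_rot: [179.8, -0.1, 87.8]
wrist_force: [0.2, -0.1, -0.8]
[0.55779718 0.27833865 0.36492236] [-0.03154981  0.01247974  0.00100498]
0.0265 1 -8.3 (np.float64(427.67404266587215), np.float64(166.41458709259047)) (np.float64(215.55528747965195), np.float64(191.51771056192882))
0.0265 1 0 (np.float64(428.92097274728974), np.float64(166.10088921662995)) (np.float64(214.1883161912218), np.float64(191.55032203864596))
0.0265 -1 -8.3 (np.float64(416.43057241355797), np.float64(157.43553875646325)) (np.float64(213.5594419856228), np.float64(210.05176189805988))
0.0265 -1 0 (np.float64(415.2115846313438), np.float64(157.72835601956865)) (np.float64(214.94053599777823), np.float64(210.01858236795795))
0.03 1 -8.3 (np.float64(428.4455616489805), np.float64(167.03072304404583)) (np.float64(215.68565185220788), np.float64(190.3071058429851))
0.03 1 0 (np.float64(429.85930575098837), np.float64(166.67394354676645)) (np.float64(214.1391814949866), np.float64(190.34398267698083))
0.03 -1 -8.3 (np.float64(415.7159478229414), np.float64(156.86483873259738)) (np.float64(213.42618729638318), np.float64(211.28920701018717))
0.03 -1 0 (np.float64(414.338014243571), np.float64(157.19485321041773)) (np.float64(214.99075739854717), np.float64(211.25160215209453))
```

View pics/c8.png

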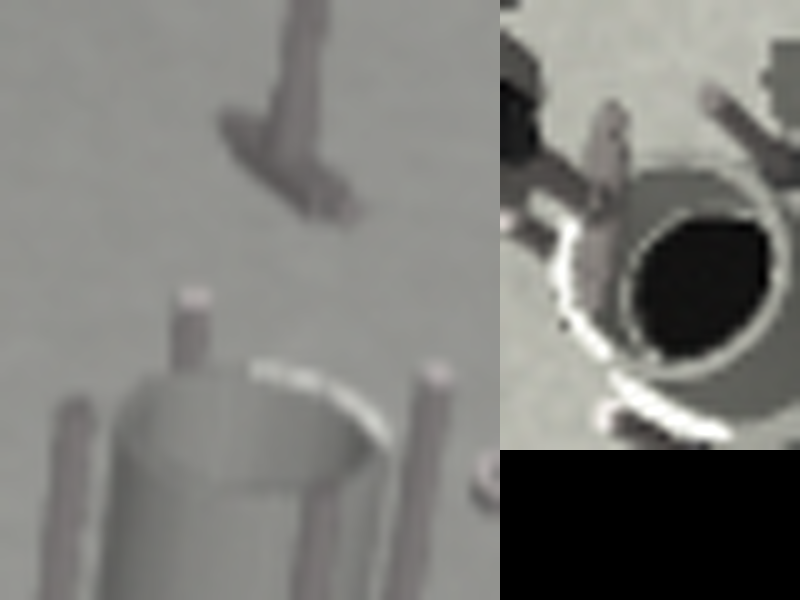

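```bash
(python3 -m inch '[0,0,0,0,0,-0.1,-1,0,0,0,0,0,-0.18,-1,0,0,0,0,0,-0.18,-1]';python3 -m inch '[-0.3,-0.3,0,0,0,0,-1,-0.7,-0.7,0,0,0,0,-1,-1,-1,0,0,0,0,-1]'; python3 -m inch '[-0.4,-0.4,0,0,0,0,-1,-0.8,-0.8,0,0,0,0,-1,-1,-1,0,0,0,0,-1]'
python3 -m inch '[-0.4,0,0,0,0,0,-1,-0.8,0,0,0,0,0,-1,-1,0,0,0,0,0,-1]';python3 -m inch '[-0.4,0,0,0,0,0,-1,-0.8,0,0,0,0,0,-1,-1,0,0,0,0,0,-1]';python3 -m inch '[-0.4,0,0,0,0,0,-1,-0.8,0,0,0,0,0,-1,-1,0,0,0,0,0,-1]') | tail -6; python3 -m inch '[-0.25,-0.02,0,0,0,0,-1,-0.4,-0.02,0,0,0,0,-1,-0.5,-0.02,0,0,0,0,-1,-0.5,-0.02,0,0,0,0,-1,-0.5,-0.02,0,0,0,0,-1,-0.5,-0.02,0,0,0,0,-1]'
```

```text
clock: 19.63
ee_pos: [0.4386, -0.1391, 0.3616]
tcp_rot: [180.0, 0.0, 95.6]
wrist_force: [1.1, -0.7, -1.2]
gripper_width: 0.187
grasp_force: 30.0
clock: 20.13
ee_pos: [0.4414, -0.1754, 0.3615]
tcp_rot: [-180.0, -0.0, 95.9]
wrist_force: [-0.2, -0.4, -1.2]
gripper_width: 0.187
grasp_force: 30.0
```

```bash
(python3 -m inch '[-0.018,0.006,0.2,0,0,0,-1,-0.018,0.006,0.4,0,0,0,-1,-0.018,0.006,0.6,0,0,0,-1,-0.018,0.006,0.8,0,0,0,-1,-0.018,0.006,1,0,0,0,-1]'; python3 -m inch '[0,0,0.2,0,0,0,-1,0,0,0.35,0,0,0,-1,0,0,0.35,0,0,0,-1,0,0,0.35,0,0,0,-1,0,0,0.35,0,0,0,-1]';python3 -m inch '[0,0,0.06,0,0,0,-1,0,0,0.12,0,0,0,-1,0,0,0.12,0,0,0,-1,0,0,0.12,0,0,0,-1]';)|egrep -v 'clock|gr'
```

```text
ee_pos: [0.4422, -0.1764, 0.2809]
tcp_rot: [180.0, -0.0, 95.9]
wrist_force: [1.3, 0.6, -1.4]
ee_pos: [0.4425, -0.1774, 0.2545]
tcp_rot: [180.0, 0.0, 95.9]
wrist_force: [0.0, -1.0, -1.6]
ee_pos: [0.4421, -0.1774, 0.244]
tcp_rot: [-180.0, 0.0, 95.9]
wrist_force: [-0.4, 0.1, -0.7]
```

```bash
(python3 -m inch '[0.005,0,0.04,0,0,0,-1,0.005,0,0.08,0,0,0,-1,0.005,0,0.08,0,0,0,-1]'; python3 -m inch '[0,0,0.03,0,0,0,-1,0,0,0.03,0,0,0,-1]';python3 -m inch '[0,0,0.03,0,0,0,-1,0,0,0.03,0,0,0,-1,0,0,0.03,0,0,0,-1]';)|egrep -v 'clock|gr'
```

```text
ee_pos: [0.442, -0.1768, 0.2372]
tcp_rot: [-180.0, -0.0, 95.9]
wrist_force: [-0.1, -0.8, -1.9]
ee_pos: [0.442, -0.177, 0.235]
tcp_rot: [-180.0, 0.0, 95.9]
wrist_force: [-0.4, -0.2, -1.5]
ee_pos: [0.4421, -0.177, 0.2329]
tcp_rot: [-180.0, 0.0, 95.9]
wrist_force: [0.2, -0.5, -1.5]
```

```bash
(python3 -m inch '[0,0,0.06,0,0,0,-1,0,0,0.12,0,0,0,-1,0,0,0.18,0,0,0,-1,0,0,0.24,0,0,0,-1,0,0,0.24,0,0,0,-1]'; python3 -m inch '[0,0,0.05,0,0,0,-1,0,0,0.1,0,0,0,-1,0,0,0.15,0,0,0,-1,0,0,0.18,0,0,0,-1,0,0,0.18,0,0,0,-1]';python3 -m inch '[0,0,0.01,0,0,0,-1,0,0,0.01,0,0,0,-1,0,0,0.01,0,0,0,-1]';python3 -m inch '[0,0,0.01,0,0,0,-1,0,0,0.01,0,0,0,-1,0,0,0.01,0,0,0,-1]')|egrep -v 'clock|gr'
```

```text
ee_pos: [0.4418, -0.1769, 0.2127]
tcp_rot: [-179.9, -0.0, 95.9]
wrist_force: [0.1, 0.8, -0.7]
ee_pos: [0.442, -0.1769, 0.1988]
tcp_rot: [-180.0, -0.0, 95.9]
wrist_force: [0.0, 0.1, -1.2]
ee_pos: [0.4422, -0.177, 0.1986]
tcp_rot: [180.0, 0.0, 95.9]
wrist_force: [0.5, -0.2, -2.3]
ee_pos: [0.4421, -0.177, 0.1978]
tcp_rot: [180.0, 0.0, 95.9]
wrist_force: [-0.1, -0.4, -1.8]
```

```bash
(python3 -m inch '[0,0,0.01,0,0,0,-1,0,0,0.01,0,0,0,-1,0,0,0.01,0,0,0,-1]';python3 -m inch '[0,0,0.01,0,0,0,-1,0,0,0.01,0,0,0,-1,0,0,0.01,0,0,0,-1]';python3 -m inch '[0,0,0.007,0,0,0,-1,0,0,0.007,0,0,0,-1,0,0,0.007,0,0,0,-1]')|egrep -v 'clock|gr'
```

```text
ee_pos: [0.4421, -0.177, 0.1969]
tcp_rot: [-180.0, 0.0, 95.9]
wrist_force: [-0.5, 0.1, -1.4]
ee_pos: [0.4421, -0.177, 0.1961]
tcp_rot: [-180.0, 0.0, 95.9]
wrist_force: [-0.2, 0.5, -1.7]
ee_pos: [0.4421, -0.177, 0.1956]
tcp_rot: [180.0, 0.0, 95.9]
wrist_force: [0.4, -0.7, -2.5]
```

```bash
(python3 -m inch '[0,0,0.006,0,0,0,-1,0,0,0.006,0,0,0,-1,0,0,0.006,0,0,0,-1]';python3 -m inch '[0,0,0.006,0,0,0,-1,0,0,0.006,0,0,0,-1,0,0,0.006,0,0,0,-1]')|egrep -v 'clock|gr'
```

```text
ee_pos: [0.4423, -0.1772, 0.1954]
tcp_rot: [180.0, 0.0, 95.9]
wrist_force: [-0.8, -0.1, 7.2]
ee_pos: [0.4425, -0.1774, 0.1953]
tcp_rot: [179.9, 0.0, 95.9]
wrist_force: [-3.9, -0.6, 17.2]
```

```bash
(python3 -m inch '[0,0,-0.007,0,0,0,-1,0,0,-0.007,0,0,0,-1,0,0,-0.007,0,0,0,-1]';python3 -m inch '[0,0,0,0,0,0,-0.4,0,0,0,0,0,0,-0.2,0,0,0,0,0,0,0,0,0,0,0,0,0,0.2,0,0,0,0,0,0,0.2,0,0,0,0,0,0,0.2,0,0,0,0,0,0,0.2]')|egrep -v clock
(python3 -m inch '[0,0,-0.2,0,0,0,0.2,0,0,-0.4,0,0,0,0.2,0,0,-0.7,0,0,0,0.2,0,0,-1,0,0,0,0.2]';python3 -m inch '[0,0,-0.5,0,0,0,0.2,0,0,-1,0,0,0,0.2]'; python3 -m inch '[0.5,0,0,0,0,0,0.2,1,0,0,0,0,0,0.2]';python3 -m inch '[0.5,0,0,0,0,0,0.2,1,0,0,0,0,0,0.2]';python3 -m inch '[0.5,0,0,0,0,0,0.2,1,0,0,0,0,0,0.2]';python3 -m inch '[0.5,0,0,0,0,0,0.2,1,0,0,0,0,0,0.2,1,0,0,0,0,0,0.2]')|tail -6
python3 - <<'E'
from h import *
T=snapshot("top");S=snapshot("scene");t0=cv2.imread("pics/top0.png");s0=cv2.imread("pics/scene0.png")
for n,a,b,(x0,y0,x1,y1) in(("T",T["color"],t0,(360,225,415,268)),("S",S["color"],s0,(190,185,262,258))):
  d=cv2.absdiff(a,b).max(2)[y0:y1,x0:x1]>50
  print(n,d.sum(),[(int(x)+x0,int(y)+y0) for y,x in np.argwhere(d)][:25])
E
```

```text
ee_pos: [0.4424, -0.1771, 0.1954]
tcp_rot: [180.0, 0.0, 95.9]
wrist_force: [-0.6, 0.7, 6.3]
gripper_width: 0.186
grasp_force: 30.0
ee_pos: [0.4421, -0.177, 0.1951]
tcp_rot: [-180.0, 0.0, 95.9]
wrist_force: [-0.3, 0.3, 0.9]
gripper_width: 0.598
grasp_force: 0.0
clock: 26.63
ee_pos: [0.408, 0.1463, 0.3549]
tcp_rot: [-180.0, 0.0, 96.3]
wrist_force: [-0.7, 0.7, 0.0]
gripper_width: 0.602
grasp_force: 0.0
T 9 [(369, 239), (370, 239), (369, 240), (370, 240), (371, 245), (375, 245), (370, 247), (371, 256), (372, 256)]
S 12 [(256, 185), (257, 185), (258, 185), (259, 185), (260, 185), (261, 185), (258, 186), (259, 186), (260, 186), (261, 186), (260, 187), (261, 187)]
```

```bash
python3 -c "
from plant import *
print(close_job())"
```

```text
the job is handed in; nothing more can be done
None
```

The job is handed in, but the judge gave no verdict: the middle gauge is locked and back in its own slot, its setting about 60 mm over the tips by camera when drawn out (not precise enough to confirm the 59 to 61 mm limits).

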